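# Close the olive jar

## Robot

A 7-joint arm with a two-finger parallel gripper is mounted at the origin on the work surface. World frame = base frame: x ahead of the robot, y to its left, z up, the work surface at z = 0. Lengths are in m, angles in rad, forces in N, time in s.
With the tool pointing down it reaches from about 0.425 to 0.925 m from the base axis. Payload 6.8 kg.
Tool frame: the origin (TCP) lies on the centre line of the jaws, within the pads' length; the fingertips stand bot.tip_reach ahead of it and the grasp point (between the pads) lies 3 mm ahead of it (bot.tip_reach is the distance from the TCP to the fingertips, in m); z points along the fingers, y is the line along which they close (so a half turn about z gives the same grasp; the last joint's range is limited). The gripper opens to 85 mm and grips with 20 to 120 N. Pads are 22 mm wide; open, the fingers measure 114 mm over their backs; the gripper's body (76 mm by 85 mm) begins 54 mm behind the grasp point. The pads swing forward as they close: fully open they stand 13 mm farther back than shut.
Start: joints at [-1.361, 0.477, 0.022, 1.555, -0.011, 1.109, -0.083], TCP at [0.211, 0.641, 0.253] pointing down, gripper open.
Joint ranges: [-2.96, 2.96], [-0.34, 2.1], [-1.41, 1.46], [0.24, 2.44], [-1.37, 4.51], [0.17, 1.92], [-2.96, 2.96]. Speed limits (rad/s): [2.39, 2.39, 3.14, 3.14, 3.14, 3.14, 3.14].

## Interface

Orientations are given as a unit quaternion [w, x, y, z].
In Python, from station import bot gives the robot as it stands.
- The arm moves only by the tool jog_arm, never from a script. Its argument "deltas" is a list of rows, each a list of 7 numbers: the shift along the world's x, y, z in m, then the turn, a rotation vector about the world's x, y, z in rad, then the opening, from 0 (shut) to 1 (fully open). In form: [[x, y, z, rx, ry, rz, grip], ...]. A call has 1 to 10 rows; each row shifts and turns the commanded pose from where the row before left it; what a row does not reach is not made up. A row lasts 1/10 s, in which the tool goes at most 50 mm and 8.59 degrees, less where a joint would pass 70% of its speed; a pose out of reach is approached as far as the arm can. A call with a gripper value outside its range is refused whole. The fingers move at their own pace and stop on an object; "newtons" is the grip in N (left out, the last holds). Time passes only in rows, so rows that do not move let the fingers close. It gives the time, the measured TCP pose, the force, the opening and the grip force at its end, in the units of the state.
- bot.get_obs(): the state, without advancing time (a new reading comes with each control period).
- bot.read_camera(name): name is "side" or "top" or "wrist"; returns a dict with "img" (420x560x3 uint8, red, green, blue), "K" (3x3 intrinsics, pixels), "eye" and "attitude" of the camera in the world. Camera axes: x right, y down, z forward; pixel columns grow to the right and rows downward; lengths in m; the calibration is good to about 2 mm. A picture is of the moment at which its call begins. There is no depth.
- bot.hand_in(): hands the job in; it is judged then, once.
The state is a dict: "t": time; "q": joint angles; "joint_vel": joint speeds; "joint_torque": joint torques, N m; "eef_pos": TCP position; "tool_rot": TCP orientation; "contact_force": force on the tool from outside, world axes, zero at the start; "torque": the same for the moment, N m; "gripper_width": opening from 0.0 (shut) to 1.0 (fully open); "grasp_force": force on a finger pad.
Only numpy, scipy, OpenCV 4.12 (cv2) and the standard library are available. Lean on these libraries where they do the work, as an engineer would, in place of code of your own. Each camera call takes 0.05 s, during which the arm holds its last target. There are 200 camera calls.

## Task

Put the white lid back on the olive jar: set it level on the mouth, turn it backward (counter-clockwise from above) until it drops at the start of the thread, then screw it forward (clockwise) fully home, nip it up finger-tight against the stops (the jar may first turn a little in its holder) and let go. Work gently by feel: do not force the thread or strain against the stops, and leave the bottle, mug and bowl where they are.

Things in the scene. Friction and masses are not known exactly. Their poses are not given: they have to be found in the camera images.
- lid_center (a point): Loose white plastic lid, lying right way up: round, 78 mm across, 23.5 mm high, open below; on top a straight grip bar 50 mm long (along x), 20 mm wide (y), 32.5 mm high; 56 mm high in all, about 80 g. Point on the lid's axis half-way up: 28 mm above its underside, 4.5 mm above the round top, 28 mm below the bar's top. z up.
- lid: The same lid; origin on its axis at its underside, x along the bar. Inside the skirt, low down, four round lugs 90 degrees apart, one under each end of the bar, one to either side. On the jar it turns almost freely and sinks by its own weight if not held up, with the fingers closed on the bar or loosely around it. Stops are hard: finger-tight is 0.3 to 0.8 N m; 1 N m is straining.
- mouth (a point): On the jar's vertical axis, level with the upper faces of its threads, 150 mm above the counter. HEIGHT of lid_center over this point: 30.7 mm with lugs standing on the stop posts; 26.2 mm riding on the thread tops; 17.5 to 18.2 mm once dropped into the gaps; from there about 75 degrees clockwise on the jar, under the threads, it sinks 5 mm to 13.2 mm at the end stops: fully home.
- neck (a point): On the jar's axis at the rim, 155.5 mm above the counter. White neck 59 mm across, rim tapered, lid has 1.5 mm play. Four equal threads round it, 69 mm across; where they start is unknown (the jar stands at any angle; x and y of these entries do not tell). The drop comes within 80 degrees of backward turning (up to 23 more if the jar turns along in its play).
- thread (a point): On the jar's axis, 143 mm above the counter, mid-thread. Each thread: flat upper face; at its clockwise end a stop post, 4.5 mm above that face and down to the thread's foot (forward turning on top only runs into it: not closed); at its counter-clockwise end, beside the next post, an open gap 18 degrees wide (dropped there, turning farther back runs into the post).
- holder: Steel holder fixed to the counter, 132 mm across, 36 mm high, rubber ring, holding the upright clear jar of olives (97 mm across); origin at the centre of its underside, on the jar's axis. The jar cannot shift or tip, but can turn by a play of 23 degrees (0.08 N m of drag) between hard limits; where in this play it stands is unknown. Strain on the jar counts as strain on the holder.
- oil_bottle: Bystander: closed bottle of green glass, 64 mm across, 210 mm high; origin at the centre of its underside.
- mug: Bystander: white mug, 80 mm across, 90 mm high; origin at the centre of its underside.
- bowl: Bystander: small steel bowl, 120 mm across, 50 mm high; origin at the centre of its underside.
Not all that is in view belongs to the job. What is meant by the lid is not turquoise, and is the smaller of those in its own colour.

How it is judged:
By the outcome, as a careful person would: the job done as asked, in the order asked, and still so for the second after the job is handed in, with the robot touching nothing.
It also fails if it takes over 67 s, if anything falls off the work surface, if the arm or the gripper's body presses on something with over 40 N, if the wrist force passes 120 N, or if a joint passes its speed limit or range.

## Working session

There is one attempt and no reset: what is moved stays moved. The work goes in short steps, Python scripts to look and compute and a tool call to move; the robot and the scene stay as the last step left them, time stands still between calls to the robot, and variables do not carry over. Pictures are saved under pics/ and viewed, at most 11 in all, crops included, and the job is handed in when it is done.

Besides the shell and the picture viewer there is one more tool, called after ">>>" by a JSON object that holds its "method" and its "body". jog_arm: Moves the arm, as the interface text tells. Its arguments: {"type":"object","properties":{"deltas":{"type":"array"},"newtons":{"type":"number"}},"required":["deltas"]}

```bash
mkdir -p pics; cat > h.py <<'E'
import numpy as np,cv2
from station import bot
from scipy.spatial.transform import Rotation as R
def cam(n,save=None):
    c=bot.read_camera(n)
    if save: cv2.imwrite('pics/'+save,c['img'][:,:,::-1])
    return c
def rot(c):
    a=np.array(c['attitude'],float)
    return a if a.shape==(3,3) else R.from_quat(np.r_[a[1:],a[0]]).as_matrix()
def ray(c,u,v,z):
    d=rot(c)@np.linalg.inv(c['K'])@[u,v,1]; e=np.array(c['eye']); return e+d*(z-e[2])/d[2]
def proj(c,p):
    q=np.array(c['K'])@(rot(c).T@(np.array(p)-c['eye'])); return q[:2]/q[2]
E
python3 - <<'E'
from h import *
a=cam('top','top1.png');b=cam('side','side1.png')
for c in(a,b):print(c['eye'],c['attitude'],c['K'])
o=bot.get_obs();print(o,bot.tip_reach)
E
```

```text
[0.40596474 0.02692395 1.30245717] [ 0.05225782 -0.70096624  0.70963262 -0.04834248] [[418.52798591   0.         272.47463663]
 [  0.         418.52798591 213.76759209]
 [  0.           0.           1.        ]]
[0.40906834 0.86913667 0.78620213] [ 0.0435555  -0.08591611  0.89756848 -0.43022339] [[468.93880469   0.         273.33792959]
 [  0.         468.93880469 212.35277543]
 [  0.           0.           1.        ]]
{'t': 0.1, 'q': array([-1.36103023,  0.4777113 ,  0.02234186,  1.55636987, -0.01152417,
        1.10932078, -0.0830848 ]), 'joint_vel': array([ 0.00015912, -0.00103923, -0.00029087, -0.0024284 , -0.00048727,
        0.00130482, -0.00154221]), 'joint_torque': array([ 3.82765284e-03, -5.97757101e+01,  1.61367293e+00, -2.81956530e+01,
        1.28193595e-02,  4.97792324e-03, -3.26423492e-05]), 'eef_pos': array([0.21080658, 0.64069582, 0.25241971]), 'tool_rot': array([-8.31551648e-05,  1.58252410e-01,  9.87398333e-01, -8.36628967e-04]), 'contact_force': array([ 0.12253182,  0.21092931, -0.28910045]), 'torque': array([ 0.02970316, -0.0626777 , -0.0153215 ]), 'grasp_force': 0.0, 'gripper_width': 0.9983967258287435} 0.022
```

View pics/top1.png

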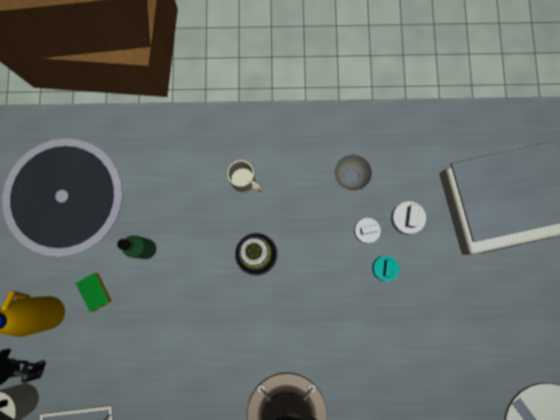

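View pics/side1.png

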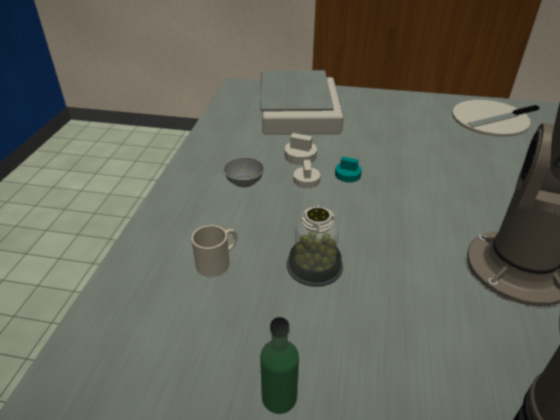

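Top view: small white lid near (368,231), larger white decoy (409,218), turquoise one (386,268), jar mouth (256,252), bottle (135,246), mug (241,176), bowl (353,172). The side view agrees.

```bash
python3 - <<'E'
from h import *
c=cam('top');i=c['img'];s=cam('side');j=s['img']
def blobs(c,box,thr,z,mx=40):
    u0,v0,u1,v1=box;p=c['img'][v0:v1,u0:u1].astype(int)
    m=((p.min(2)>thr)&(p.max(2)-p.min(2)<mx)).astype(np.uint8)
    for k in cv2.findContours(m,cv2.RETR_EXTERNAL,cv2.CHAIN_APPROX_NONE)[0]:
        if len(k)<15: continue
        (x,y),(w,h),a=cv2.fitEllipse(k);x+=u0;y+=v0
        print((x,y),(w,h),a,ray(c,x,y,z).round(4))
print(i[231,360],i[254,256],i[240,256],i[225,300])
print('lid');blobs(c,(348,212,388,250),150,.012)
print('neck');blobs(c,(235,232,277,275),110,.150,80)
big=cv2.resize(i[195:285,225:435],None,fx=3.8,fy=3.8,interpolation=cv2.INTER_CUBIC)
sb=cv2.resize(j[130:290,230:380],None,fx=2.1,fy=2.1,interpolation=cv2.INTER_CUBIC)
o=np.zeros((342+0,798,3),np.uint8);o=np.zeros((600,800,3),np.uint8);o[:big.shape[0],:big.shape[1]]=big
sc=cv2.resize(j[155:195,285:335],None,fx=6,fy=6,interpolation=cv2.INTER_CUBIC);o[345:585,:300]=sc
sd=cv2.resize(j[200:245,285:345],None,fx=5,fy=5,interpolation=cv2.INTER_CUBIC);o[345:570,320:620]=sd
cv2.imwrite('pics/crop1.png',o[:,:,::-1])
E
```

```text
[117 120 121] [60 61 21] [157 160 159] [108 118 119]
lid
(367.62426567077637, 229.92317008972168) (23.730388641357422, 24.705488204956055) 136.4092559814453 [ 0.5368 -0.2607  0.012 ]
neck
(253.46619606018066, 251.32071113586426) (25.1867733001709, 25.451200485229492) 14.20422649383545 [0.4677 0.0858 0.15  ]
(271.6055374145508, 236.74938583374023) (7.864221096038818, 12.90246868133545) 127.31774139404297 [0.5072 0.0355 0.15  ]
```

View pics/crop1.png

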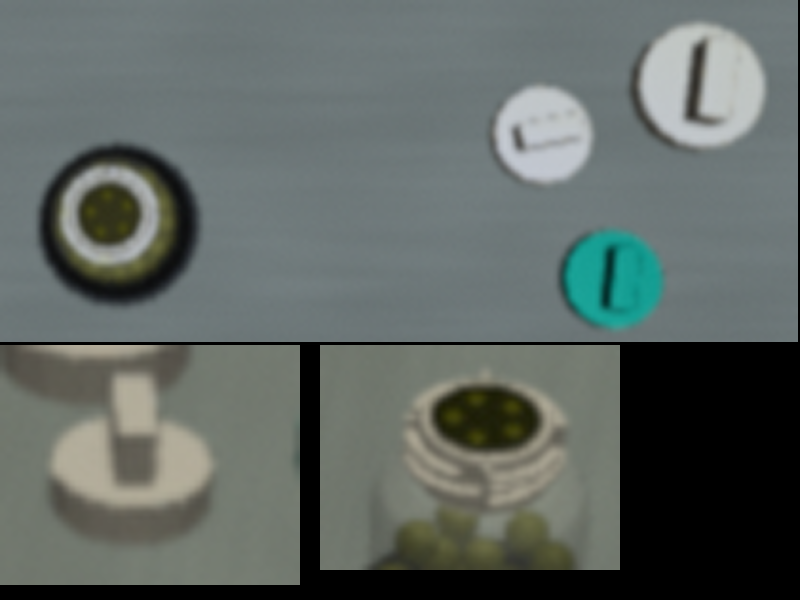

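>>> {"method": "jog_arm", "body": {"deltas": [[0.02,-0.03,0.007,0,0,-0.0375,1],[0.02,-0.03,0.007,0,0,-0.0375,1],[0.02,-0.03,0.007,0,0,-0.0375,1],[0.02,-0.03,0.007,0,0,-0.0375,1],[0.02,-0.03,0.007,0,0,-0.0375,1],[0.02,-0.03,0.007,0,0,-0.0375,1],[0.02,-0.03,0.007,0,0,-0.0375,1],[0.02,-0.03,0.007,0,0,-0.0375,1],[0.02,-0.03,0.007,0,0,-0.0375,1],[0.02,-0.03,0.007,0,0,-0.0375,1]]}}

```text
t: 1.2
eef_pos: [0.4115, 0.3398, 0.3236]
tool_rot: [-0.0, 0.34, 0.94, 0.0]
contact_force: [0.5, 0.7, 0.2]
gripper_width: 0.999
grasp_force: 0.0
```

>>> {"method": "jog_arm", "body": {"deltas": [[0.02,-0.03,0.007,0,0,-0.0375,1],[0.02,-0.03,0.007,0,0,-0.0375,1],[0.02,-0.03,0.007,0,0,-0.0375,1],[0.02,-0.03,0.007,0,0,-0.0375,1],[0.02,-0.03,0.007,0,0,-0.0375,1],[0.002,-0.035,-0.01,0,0,-0.0375,1],[0.002,-0.035,-0.01,0,0,-0.0375,1],[0.002,-0.035,-0.01,0,0,-0.0375,1],[0.002,-0.035,-0.01,0,0,-0.0375,1],[0.002,-0.035,-0.01,0,0,-0.0375,1]]}}

```text
t: 2.2
eef_pos: [0.5206, 0.0148, 0.308]
tool_rot: [-0.0, 0.51, 0.86, 0.0]
contact_force: [-0.1, 0.3, -0.4]
gripper_width: 1.002
grasp_force: 0.0
```

>>> {"method": "jog_arm", "body": {"deltas": [[0.002,-0.035,-0.01,0,0,-0.0375,1],[0.002,-0.035,-0.01,0,0,-0.0375,1],[0.002,-0.035,-0.01,0,0,-0.0375,1],[0.002,-0.035,-0.01,0,0,-0.0375,1],[0.002,-0.035,-0.01,0,0,-0.0375,1],[0.002,-0.035,-0.01,0,0,-0.0375,1],[0.002,-0.035,-0.01,0,0,-0.0375,1],[0.002,-0.035,-0.01,0,0,-0.0375,1],[0,0,-0.02,0,0,0,1],[0,0,0,0,0,0,1]]}}

```text
t: 3.2
eef_pos: [0.5351, -0.264, 0.2059]
tool_rot: [-0.002, 0.633, 0.774, -0.001]
contact_force: [0.2, 0.3, -1.1]
gripper_width: 0.999
grasp_force: 0.0
```

```bash
python3 - <<'E'
from h import *
c=cam('wrist','w1.png');o=bot.get_obs()
print(o['t'],o['q'].round(3),o['eef_pos'].round(4),R.from_quat(np.r_[o['tool_rot'][1:],o['tool_rot'][0]]).as_matrix().round(3),o['contact_force'],c['eye'],c['attitude'])
print(proj(c,[.537,-.261,.028]))
E
```

```text
3.25 [-0.113  0.455  0.621  1.823 -0.316  0.967  0.845] [ 0.5361 -0.2633  0.2072] [[-0.201  0.98  -0.003]
 [ 0.98   0.201  0.001]
 [ 0.002 -0.003 -1.   ]] [0.56560218 0.97858838 0.44131882] [ 0.52006893 -0.19316569  0.32616359] [0.14241744 0.98469906 0.09965642 0.01239484]
[288.44948367 189.10724488]
```

View pics/w1.png

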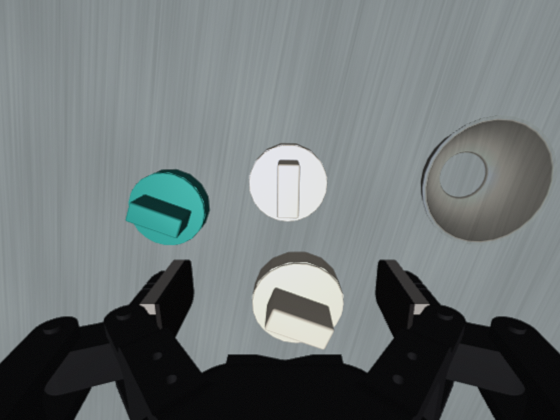

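Wrist view: lid disc centred (288,182), bar top from about (279,165) to (299,219), nearly aligned with the tool x.

```bash
cat > lid.py <<'E'
from h import *
c=cam('wrist');i=c['img'][130:235,235:345].astype(int)
m=((i.min(2)>170)).astype(np.uint8)
k=max(cv2.findContours(m,cv2.RETR_EXTERNAL,cv2.CHAIN_APPROX_NONE)[0],key=len)
(x,y),wh,a=cv2.fitEllipse(k);print('disc',x+235,y+130,wh,ray(c,x+235,y+130,.0225).round(4))
g=cv2.Canny(c['img'],30,80);ys,xs=np.nonzero(g[170:212,268:310])
for lo,hi in((0,20),(21,42)):
    s=(xs>=lo)&(xs<hi); 
    p=np.polyfit(ys[s]+170,xs[s]+268,1); 
    A=ray(c,np.polyval(p,170),170,.056);B=ray(c,np.polyval(p,210),210,.056);d=A-B
    print(s.sum(),p,A.round(4),B.round(4),np.degrees(np.arctan2(d[1],d[0])))
for v in(166,192,218):print(ray(c,288.3,v,.056).round(4))
E
python3 lid.py
```

```text
disc 286.051513671875 183.04213333129883 (74.8319091796875, 76.7176742553711) [ 0.535  -0.2562  0.0225]
84 [6.98205076e-16 2.76000000e+02] [ 0.5224 -0.2395  0.056 ] [ 0.5296 -0.2756  0.056 ] 101.19808580878332
83 [-3.51455014e-02  3.03260848e+02] [ 0.5407 -0.2358  0.056 ] [ 0.5473 -0.2719  0.056 ] 100.31002638690565
[ 0.5323 -0.2339  0.056 ]
[ 0.5371 -0.2568  0.056 ]
[ 0.5421 -0.2809  0.056 ]
```

>>> {"method": "jog_arm", "body": {"deltas": [[0.001,0.004,-0.02,0,0,-0.012,1],[0,0,-0.03,0,0,0,1],[0,0,-0.03,0,0,0,1],[0,0,-0.03,0,0,0,1],[0,0,-0.02,0,0,0,1],[0,0,-0.015,0,0,0,1],[0,0,-0.01,0,0,0,1],[0,0,0,0,0,0,1]], "newtons": 40}}

```text
t: 4.1
eef_pos: [0.538, -0.2592, 0.0529]
tool_rot: [-0.0, 0.636, 0.772, 0.0]
contact_force: [0.4, -0.2, -0.1]
gripper_width: 1.005
grasp_force: 0.0
```

>>> {"method": "jog_arm", "body": {"deltas": [[0,0,0,0,0,0,0.1],[0,0,0,0,0,0,0.1],[0,0,0,0,0,0,0.1],[0,0,0,0,0,0,0.1],[0,0,0,0,0,0,0.1],[0,0,0,0,0,0,0.1],[0,0,0,0,0,0,0.1],[0,0,0,0,0,0,0.1]]}}

```text
t: 4.9
eef_pos: [0.5383, -0.2599, 0.0539]
tool_rot: [0.0, 0.636, 0.771, 0.0]
contact_force: [-0.7, 0.2, 5.5]
gripper_width: 0.226
grasp_force: 40.1
```

```bash
python3 -c "
from h import *
o=bot.get_obs();print({k:np.round(o[k],3) for k in o})"
```

```text
{'t': np.float64(4.9), 'q': array([-0.015,  0.659,  0.489,  1.911, -0.472,  0.686,  0.951]), 'joint_vel': array([-0.001, -0.001,  0.001, -0.001,  0.001, -0.   ,  0.   ]), 'joint_torque': array([ 1.2000e-01, -5.2408e+01,  9.4090e+00, -1.6897e+01, -4.0000e-02,
       -3.4900e-01, -1.0000e-02]), 'eef_pos': array([ 0.538, -0.26 ,  0.054]), 'tool_rot': array([0.   , 0.636, 0.771, 0.   ]), 'contact_force': array([-0.69 ,  0.236,  5.45 ]), 'torque': array([0.137, 0.214, 0.046]), 'grasp_force': np.float64(40.072), 'gripper_width': np.float64(0.226)}
```

>>> {"method": "jog_arm", "body": {"deltas": [[0,0,0.02,0,0,0,0.1],[0,0,0.04,0,0,0,0.1],[0,0.01,0.04,0,0,0,0.1],[-0.006,0.025,0.04,0,0,0,0.1],[-0.008,0.03,0.04,0,0,0,0.1],[-0.01,0.035,0.04,0,0,0,0.1],[-0.01,0.035,0.03,0,0,0,0.1],[-0.01,0.035,0.02,0,0,0,0.1],[-0.01,0.03,0.01,0,0,0,0.1],[-0.006,0.02,0,0,0,0,0.1]]}}

```text
t: 5.9
eef_pos: [0.4786, -0.0405, 0.3311]
tool_rot: [0.0, 0.636, 0.772, 0.001]
contact_force: [0.4, 0.6, -0.9]
gripper_width: 0.228
grasp_force: 39.3
```

>>> {"method": "jog_arm", "body": {"deltas": [[0,0.01,0,0,0,0,0.1],[0,0,0,0,0,0,0.1],[0,0,0,0,0,0,0.1]]}}

```text
t: 6.2
eef_pos: [0.4788, -0.0339, 0.3294]
tool_rot: [0.0, 0.637, 0.771, -0.0]
contact_force: [-0.7, -0.2, -1.1]
gripper_width: 0.229
grasp_force: 39.3
```

```bash
python3 - <<'E'
from h import *
c=cam('wrist','w2.png');o=bot.get_obs()
print(o['t'],o['q'].round(3),o['eef_pos'].round(4),o['contact_force'].round(2),o['torque'].round(3),o['grasp_force'],c['eye'])
print(proj(c,[.468,.086,.155]))
E
```

```text
6.25 [-0.643  0.068  0.626  1.94  -0.043  1.147  0.188] [ 0.4789 -0.0343  0.3294] [ 0.65 -0.32 -1.47] [-0.002  0.029  0.062] 39.287792444229126 [0.46406564 0.03735554 0.44949088]
[299.4087717   57.20991928]
```

View pics/w2.png

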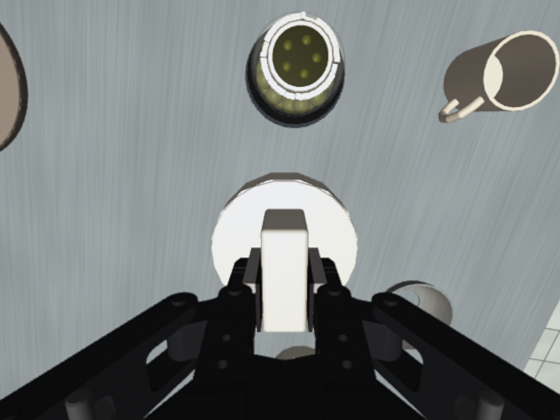

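Wrist view: jar rim centred near (300,56), held lid disc centred near (285,248), bar top u 262–307, v 230–331, well seated and level-looking.

```bash
python3 - <<'E'
from h import *
c=cam('wrist');I=c['img'];o=bot.get_obs();t=o['eef_pos'];print(t.round(4))
# neck
s=I[5:130,240:355].astype(int);m=((s.min(2)>170)).astype(np.uint8)
ks,h=cv2.findContours(m,cv2.RETR_CCOMP,cv2.CHAIN_APPROX_NONE)
for k,hh in zip(ks,h[0]):
    if len(k)<40: continue
    (x,y),wh,a=cv2.fitEllipse(k);x+=240;y+=5
    for z in(.150,.1555):print('neck',hh[3],(round(x,1),round(y,1)),np.round(wh,1),ray(c,x,y,z).round(4), 'diam',np.mean(wh)/c['K'][0][0]*(c['eye'][2]-z)*1.0)
# lid
s=I[170:280,200:370].astype(int);m=((s.min(2)>190)).astype(np.uint8)
k=max(cv2.findContours(m,cv2.RETR_EXTERNAL,cv2.CHAIN_APPROX_NONE)[0],key=len)
p=k[:,0]+[200,170];z=t[2]-.0304
W=np.array([ray(c,*q,z)[:2] for q in p if q[1]<245 and (q[0]<240 or q[0]>330 or q[1]<205)])
A=np.c_[W,np.ones(len(W))];r=np.linalg.lstsq(A,(W**2).sum(1),rcond=None)[0];cx,cy=r[0]/2,r[1]/2
print('lid',cx,cy,'r',np.sqrt(r[2]+cx**2+cy**2),'minus tcp',cx-t[0],cy-t[1])
print('bar ends',[ray(c,284.5,v,t[2]+.0021).round(4) for v in(230,331)])
E
```

```text
[ 0.4789 -0.0343  0.3295]
neck -1 (299.6, 53.6) [71.9 83.5] [0.4677 0.0893 0.15  ] diam 0.07477659691965263
neck -1 (299.6, 53.6) [71.9 83.5] [0.4677 0.0884 0.1555] diam 0.07340340900301656
neck 0 (299.9, 55.0) [57.5 63.3] [0.4683 0.0883 0.15  ] diam 0.05812420704525678
neck 0 (299.9, 55.0) [57.5 63.3] [0.4682 0.0873 0.1555] diam 0.05705682149862163
neck 0 (303.5, 20.7) [ 6.2 21.7] [0.4659 0.1149 0.15  ] diam 0.013414566978315631
neck 0 (303.5, 20.7) [ 6.2 21.7] [0.4659 0.1135 0.1555] diam 0.0131682235762306
lid 0.47705645518011147 -0.031173609612587666 r 0.03795460425692311 minus tcp -0.0018214877726655532 0.0031635018258552375
bar ends [array([ 0.4727, -0.0071,  0.3316]), array([ 0.4818, -0.0546,  0.3316])]
```

>>> {"method": "jog_arm", "body": {"deltas": [[-0.0014,0.0178,-0.01,0,0,0,0.1],[-0.002,0.025,-0.02,0,0,0,0.1],[-0.002,0.025,-0.02,0,0,0,0.1],[-0.002,0.025,-0.02,0,0,0,0.1],[-0.002,0.025,-0.02,0,0,0,0.1],[0,0,-0.01,0,0,0,0.1],[0,0,-0.006,0,0,0,0.1],[0,0,0,0,0,0,0.1],[0,0,0,0,0,0,0.1]]}}

```text
t: 7.2
eef_pos: [0.47, 0.0836, 0.2243]
tool_rot: [0.0, 0.637, 0.771, 0.0]
contact_force: [-0.2, 0.1, -1.7]
gripper_width: 0.222
grasp_force: 39.3
```

```bash
python3 - <<'E'
from h import *
c=cam('side','s2.png');o=bot.get_obs()
print(o['t'],o['q'].round(3),o['eef_pos'].round(4),o['contact_force'].round(2),o['torque'].round(3))
a=c['img'][150:270,260:400];b=cam('wrist')['img'][0:260,150:430]
v=np.zeros((600,800,3),np.uint8);v[:480,:560]=cv2.resize(a,(560,480),interpolation=cv2.INTER_CUBIC);v[:223,560:]=cv2.resize(b,(240,223))
cv2.imwrite('pics/s2c.png',v[:,:,::-1])
E
```

```text
7.25 [-0.762  0.193  0.52   2.073 -0.122  0.903  0.014] [0.4701 0.0839 0.2245] [0.44 0.4  0.33] [-0.022 -0.035  0.   ]
```

View pics/s2c.png

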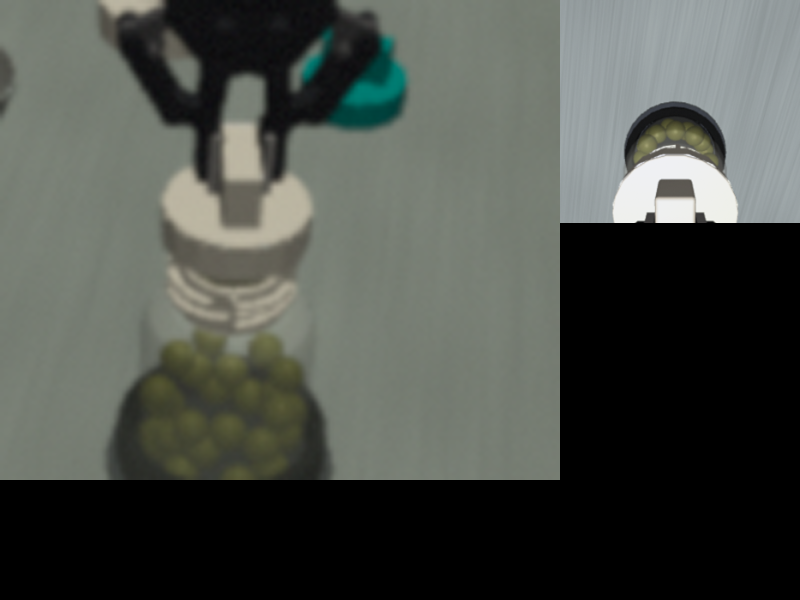

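Side view: lid centred over the neck (lid u≈237, thread ≈232, along the jar's slanted axis). Descending by feel.

>>> {"method": "jog_arm", "body": {"deltas": [[0,0,-0.004,0,0,0,0.1],[0,0,-0.004,0,0,0,0.1],[0,0,-0.003,0,0,0,0.1],[0,0,-0.002,0,0,0,0.1],[0,0,-0.002,0,0,0,0.1],[0,0,0,0,0,0,0.1],[0,0,0,0,0,0,0.1]]}}

```text
t: 8.0
eef_pos: [0.4694, 0.085, 0.2088]
tool_rot: [0.0, 0.636, 0.771, -0.0]
contact_force: [-0.6, -0.1, -1.1]
gripper_width: 0.227
grasp_force: 39.3
```

>>> {"method": "jog_arm", "body": {"deltas": [[0,0,-0.001,0,0,0,0.1],[0,0,-0.001,0,0,0,0.1],[0,0,0,0,0,0,0.1]]}}

```text
t: 8.3
eef_pos: [0.4693, 0.085, 0.2067]
tool_rot: [-0.0, 0.636, 0.771, -0.0]
contact_force: [-0.3, -0.5, -1.1]
gripper_width: 0.226
grasp_force: 39.3
```

>>> {"method": "jog_arm", "body": {"deltas": [[0,0,-0.001,0,0,0,0.1],[0,0,-0.001,0,0,0,0.1],[0,0,0,0,0,0,0.1]]}}

```text
t: 8.6
eef_pos: [0.4698, 0.085, 0.2057]
tool_rot: [0.0, 0.636, 0.771, 0.0]
contact_force: [-2.9, -1.0, 10.1]
gripper_width: 0.228
grasp_force: 40.7
```

>>> {"method": "jog_arm", "body": {"deltas": [[0,0,-0.001,0,0,0,0.1],[0,0,-0.001,0,0,0,0.1],[0,0,0,0,0,0,0.1]]}}

```text
t: 8.9
eef_pos: [0.4704, 0.0851, 0.205]
tool_rot: [-0.0, 0.636, 0.771, 0.001]
contact_force: [-5.3, -0.4, 21.3]
gripper_width: 0.224
grasp_force: 42.6
```

```bash
cat > st.py <<'E'
from h import *
o=bot.get_obs();q=o['tool_rot'];M=R.from_quat(np.r_[q[1:],q[0]]).as_matrix()
print(o['t'],'q7',o['q'][6].round(3),o['eef_pos'].round(4),'F',o['contact_force'].round(2),'T',o['torque'].round(3),'yaw x',np.degrees(np.arctan2(M[1,0],M[0,0])).round(2),'grip',o['gripper_width'].round(3),o['grasp_force'].round(1))
E
python3 st.py
```

```text
Traceback (most recent call last):
  File "st.py", line 3, in <module>
    print(o['t'],'q7',o['q'][6].round(3),o['eef_pos'].round(4),'F',o['contact_force'].round(2),'T',o['torque'].round(3),'yaw x',np.degrees(np.arctan2(M[1,0],M[0,0])).round(2),'grip',o['gripper_width'].round(3),o['grasp_force'].round(1))
                                                                                                                                                                                      ^^^^^^^^^^^^^^^^^^^^^^^^
AttributeError: 'float' object has no attribute 'round'
```

>>> {"method": "jog_arm", "body": {"deltas": [[0,0,0.002,0,0,0,0.1],[0,0,0,0,0,0,0.1],[0,0,0,0,0,0,0.45],[0,0,0,0,0,0,0.45],[0,0,0.002,0,0,0,0.45],[-0.0007,0.0035,0,0,0,0,0.45],[0,0,0,0,0,0,0.45]]}}

```text
t: 9.6
eef_pos: [0.4686, 0.0891, 0.2067]
tool_rot: [-0.0, 0.636, 0.772, 0.0]
contact_force: [0.5, 0.4, -0.1]
gripper_width: 0.451
grasp_force: 0.0
```

```bash
sed -i "s/o\['gripper_width'\].round(3),o\['grasp_force'\].round(1)/round(float(o['gripper_width']),3),round(float(o['grasp_force']),1)/;s/o\['q'\]\[6\].round(3)/round(float(o['q'][6]),3)/" st.py; python3 st.py; python3 - <<'E'
from h import *
c=cam('side');w=cam('wrist')
v=np.zeros((480,800,3),np.uint8);v[:,:400]=cv2.resize(c['img'][165:255,280:355],(400,480),interpolation=cv2.INTER_CUBIC);v[:400,400:]=cv2.resize(w['img'][130:350,175:395],(400,400))
cv2.imwrite('pics/s3.png',v[:,:,::-1])
o=bot.get_obs();print(o['eef_pos'],w['eye'])
E
```

```text
9.6 q7 0.023 [0.4686 0.0891 0.2067] F [ 0.49  0.39 -0.13] T [-0.007 -0.016  0.012] yaw x 100.98 grip 0.451 0.0
[0.46856973 0.08871526 0.20667986] [0.45364351 0.15998372 0.3268494 ]
```

View pics/s3.png

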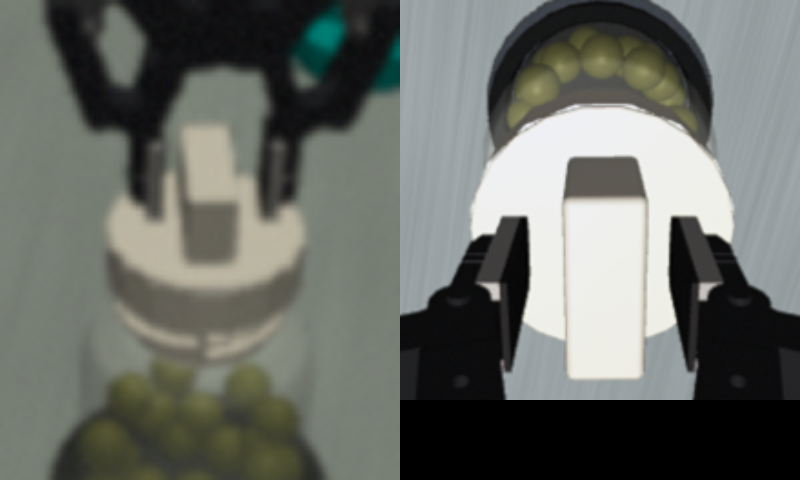

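```bash
cat > meas.py <<'E'
from h import *
import sys
def wl(zb):
    c=cam('wrist');o=bot.get_obs();t=o['eef_pos'];g=c['img'].astype(int)
    m=(g.min(2)>200).astype(np.uint8)
    # bar top: brightest quad
    s=c['img'][:,:,1].astype(int)
    u0,v0=proj(c,[t[0],t[1],zb]);
    return c,t,(u0,v0)
if __name__=='__main__':
    z=float(sys.argv[1]);c,t,uv=wl(z);print('tcp axis at bar top px',uv)
    e=cv2.Canny(c['img'],40,110)
    # bar top edges: columns either side over rows near
    r0=int(uv[1])-15;r1=r0+30
    x=np.nonzero(e[r0:r1,250:330].sum(0)>255*8)[0]+250;print('vert edges',x, 'rows',r0,r1)
    y=np.nonzero(e[190:380,275:300].sum(1)>255*8)[0]+190;print('horiz edges',y)
E
python3 meas.py .2087; python3 st.py
```

```text
tcp axis at bar top px (np.float64(286.682906068422), np.float64(290.60150553436677))
vert edges [264 265 266 267 308 310 323] rows 275 305
horiz edges [215 238 338 359]
9.75 q7 0.024 [0.4686 0.0886 0.2067] F [ 0.28 -0.34 -0.14] T [0.036 0.009 0.001] yaw x 100.96 grip 0.448 0.0
```

>>> {"method": "jog_arm", "body": {"deltas": [[0,0,0,0,0,0,0.26],[0,0,0,0,0,0,0.26],[0,0,0,0,0,0.06,0.26],[0,0,0,0,0,0.06,0.26],[0,0,0,0,0,0.06,0.26],[0,0,0,0,0,0.06,0.26],[0,0,0,0,0,0,0.26]], "newtons": 20}}

```text
t: 10.45
eef_pos: [0.4686, 0.0884, 0.2067]
tool_rot: [-0.0, 0.539, 0.842, -0.0]
contact_force: [-1.1, -0.1, 0.6]
gripper_width: 0.264
grasp_force: 0.1
```

```bash
cat > look.py <<'E'
from h import *
import sys
c=cam('wrist');s=cam('side')
v=np.zeros((480,800,3),np.uint8);v[:,:400]=cv2.resize(s['img'][165:255,280:355],(400,480),interpolation=cv2.INTER_CUBIC);v[:400,400:]=cv2.resize(c['img'][130:350,175:395],(400,400))
cv2.imwrite('pics/%s.png'%sys.argv[1],v[:,:,::-1])
m=(c['img'].min(2)>225).astype(np.uint8)
e=cv2.Canny(c['img'],40,110)
y=np.nonzero(e[190:380,278:298].sum(1)>255*6)[0]+190
x=np.nonzero(e[290:320,250:330].sum(0)>255*8)[0]+250
# side: bottom of lid skirt / top edges along the column of the axis
E=cv2.Canny(s['img'],20,60)[180:240,300:345]; 
print('wrist rows',y,'cols',x)
g=s['img'][175:245,319].astype(int).sum(1)//3;print('side col319',g.tolist())
E
python3 look.py l1; python3 st.py
```

```text
wrist rows [213 234 332 359] cols [251 252 256 259 260 261 301 303 304 309 313 317]
side col319 [14, 16, 31, 56, 81, 96, 105, 111, 115, 118, 122, 124, 123, 126, 142, 171, 178, 177, 176, 176, 177, 177, 177, 177, 177, 178, 178, 176, 170, 145, 109, 97, 97, 95, 97, 96, 95, 96, 96, 98, 115, 147, 171, 176, 173, 154, 120, 99, 95, 95, 94, 97, 95, 99, 112, 137, 144, 117, 118, 133, 139, 136, 129, 114, 98, 91, 87, 78, 72, 67]
10.55 q7 0.248 [0.4686 0.0884 0.2068] F [ 0.04 -0.7   0.66] T [-0.088 -0.023 -0.085] yaw x 114.6 grip 0.261 0.1
```

>>> {"method": "jog_arm", "body": {"deltas": [[0,0,0,0,0,0.05,0.26],[0,0,0,0,0,0.05,0.26],[0,0,0,0,0,0.05,0.26],[0,0,0,0,0,0.05,0.26],[0,0,0,0,0,0,0.26]]}}

```text
t: 11.05
eef_pos: [0.4687, 0.0885, 0.2068]
tool_rot: [0.0, 0.453, 0.891, 0.0]
contact_force: [-0.4, -1.1, 0.4]
gripper_width: 0.263
grasp_force: 0.0
```

```bash
python3 look.py l2; python3 st.py
```

```text
wrist rows [213 234 332 359] cols [251 252 256 259 260 261 301 303 304 309 313 317]
side col319 [15, 18, 16, 18, 22, 25, 25, 31, 40, 59, 89, 110, 115, 118, 126, 144, 163, 174, 174, 170, 170, 172, 175, 176, 177, 176, 172, 162, 141, 110, 87, 81, 81, 81, 83, 83, 84, 86, 89, 96, 119, 152, 172, 176, 172, 153, 114, 97, 97, 97, 96, 97, 97, 99, 113, 138, 143, 116, 117, 135, 139, 136, 130, 115, 98, 92, 87, 78, 72, 66]
11.15 q7 0.437 [0.4687 0.0885 0.2068] F [-0.25  0.08  0.17] T [0.003 0.004 0.029] yaw x 126.04 grip 0.261 0.0
```

View pics/l2.png

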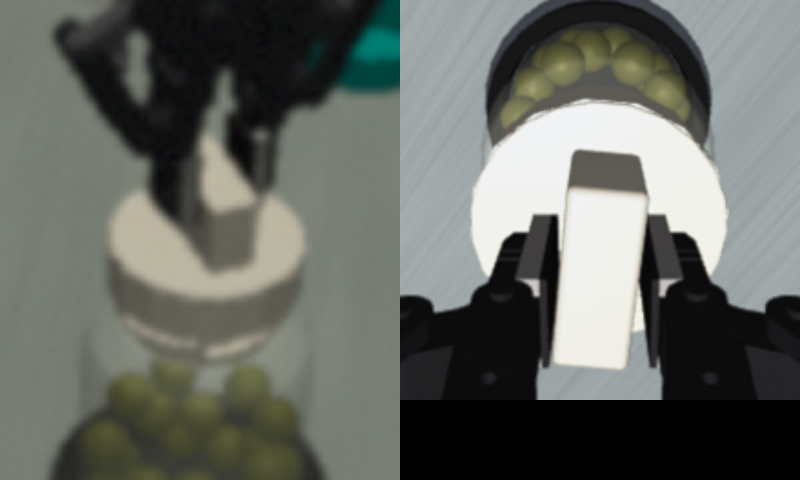

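Lid is riding level on the thread tops with the bar (583,270) following the loose fingers; keep turning back.

>>> {"method": "jog_arm", "body": {"deltas": [[0,0,0,0,0,0.05,0.26],[0,0,0,0,0,0.05,0.26],[0,0,0,0,0,0.05,0.26],[0,0,0,0,0,0.05,0.26],[0,0,0,0,0,0,0.26]]}}

```text
t: 11.65
eef_pos: [0.4687, 0.0885, 0.2068]
tool_rot: [0.0, 0.362, 0.932, 0.0]
contact_force: [0.2, -0.2, -0.8]
gripper_width: 0.26
grasp_force: 0.0
```

```bash
sed -i 's/g=s\[.*/print("side",[s["img"][222:240,u].astype(int).sum(1).tolist() for u in (319,)])/;s/;print(.side col319.*//' look.py; python3 look.py l3; python3 st.py
```

```text
wrist rows [213 234 332 359] cols [251 252 256 259 260 261 301 303 304 309 313 317]
side [[293, 285, 287, 284, 287, 290, 294, 336, 410, 431, 352, 354, 404, 416, 407, 388, 343, 291]]
11.75 q7 0.626 [0.4687 0.0885 0.2068] F [-0.74  0.14 -0.12] T [ 0.031 -0.026  0.017] yaw x 137.49 grip 0.26 0.0
```

>>> {"method": "jog_arm", "body": {"deltas": [[0,0,0,0,0,0.05,0.26],[0,0,0,0,0,0.05,0.26],[0,0,0,0,0,0.05,0.26],[0,0,0,0,0,0.05,0.26],[0,0,0,0,0,0,0.26]]}}

```text
t: 12.25
eef_pos: [0.4687, 0.0885, 0.2068]
tool_rot: [-0.0, 0.267, 0.964, 0.0]
contact_force: [0.1, -0.1, 0.2]
gripper_width: 0.262
grasp_force: 0.0
```

```bash
python3 look.py l4; python3 st.py
```

```text
wrist rows [213 234 332 359] cols [251 252 256 259 260 261 301 303 304 309 313 317]
side [[288, 291, 292, 290, 289, 288, 298, 339, 416, 429, 350, 353, 403, 416, 405, 389, 343, 291]]
12.35 q7 0.816 [0.4687 0.0885 0.2068] F [ 0.95  0.71 -0.73] T [-0.007 -0.019 -0.039] yaw x 148.94 grip 0.26 0.0
```

>>> {"method": "jog_arm", "body": {"deltas": [[0,0,0,0,0,0.05,0.26],[0,0,0,0,0,0.05,0.26],[0,0,0,0,0,0.05,0.26],[0,0,0,0,0,0.05,0.26],[0,0,0,0,0,0,0.26]]}}

```text
t: 12.85
eef_pos: [0.4687, 0.0885, 0.2068]
tool_rot: [-0.0, 0.17, 0.986, 0.0]
contact_force: [0.3, 0.3, 0.0]
gripper_width: 0.254
grasp_force: 0.0
```

```bash
python3 look.py l5; python3 st.py
```

```text
wrist rows [213 234 332 359] cols [251 252 255 256 259 261 301 303 304 309 313 317]
side [[293, 281, 283, 285, 286, 288, 294, 331, 409, 428, 347, 350, 400, 416, 404, 385, 342, 293]]
12.95 q7 1.007 [0.4687 0.0885 0.2068] F [ 0.52  0.25 -0.35] T [ 0.009 -0.003 -0.011] yaw x 160.4 grip 0.259 0.0
```

>>> {"method": "jog_arm", "body": {"deltas": [[0,0,0,0,0,0.05,0.26],[0,0,0,0,0,0.05,0.26],[0,0,0,0,0,0.05,0.26],[0,0,0,0,0,0.05,0.26],[0,0,0,0,0,0,0.26]]}}

```text
t: 13.45
eef_pos: [0.4687, 0.0885, 0.2068]
tool_rot: [-0.0, 0.07, 0.998, 0.0]
contact_force: [0.8, 0.8, -0.4]
gripper_width: 0.265
grasp_force: 0.1
```

```bash
python3 look.py l6; python3 st.py
```

```text
wrist rows [212 234 330 358 359] cols [251 252 256 259 261 302 303 304 305 308 309 313 317]
side [[319, 290, 285, 283, 283, 286, 293, 331, 412, 426, 349, 347, 401, 412, 406, 385, 341, 289]]
13.55 q7 1.197 [0.4687 0.0885 0.2068] F [ 0.27 -0.05 -0.64] T [ 0.018 -0.039 -0.053] yaw x 171.86 grip 0.261 0.0
```

>>> {"method": "jog_arm", "body": {"deltas": [[0,0,0,0,0,0.05,0.26],[0,0,0,0,0,0.05,0.26],[0,0,0,0,0,0.05,0.26],[0,0,0,0,0,0,0.26]]}}

```text
t: 13.95
eef_pos: [0.4687, 0.0885, 0.2068]
tool_rot: [-0.0, -0.005, 1.0, 0.0]
contact_force: [0.2, -0.2, 0.6]
gripper_width: 0.264
grasp_force: 0.0
```

```bash
python3 look.py l7; python3 st.py
```

```text
wrist rows [208 209 227 321 351 359] cols [251 252 256 260 261 300 302 308 313 317]
side [[517, 477, 370, 300, 283, 284, 285, 285, 285, 288, 299, 345, 398, 412, 403, 383, 340, 292]]
14.05 q7 1.341 [0.4687 0.0885 0.2068] F [-0.15 -0.72 -0.54] T [-0.035 -0.001 -0.024] yaw x -179.54 grip 0.263 0.0
```

Dropped (skirt edge 229→232.5 px in the side view). Lower the fingers a bit and screw forward.

>>> {"method": "jog_arm", "body": {"deltas": [[0,0,-0.004,0,0,0,0.26],[0,0,-0.004,0,0,0,0.26],[0,0,-0.003,0,0,0,0.26],[0,0,0,0,0,-0.08,0.26],[0,0,0,0,0,-0.08,0.26],[0,0,0,0,0,-0.08,0.26],[0,0,0,0,0,-0.08,0.26],[0,0,0,0,0,-0.08,0.26],[0,0,0,0,0,-0.08,0.26],[0,0,0,0,0,0,0.26]]}}

```text
t: 15.05
eef_pos: [0.4685, 0.0885, 0.1955]
tool_rot: [-0.0, 0.233, 0.972, -0.0]
contact_force: [0.4, -1.2, 0.6]
gripper_width: 0.26
grasp_force: 0.0
```

```bash
python3 look.py l8; python3 st.py
```

```text
wrist rows [213 214 234 235 334 359] cols [251 252 255 256 261 264 265 266 307 309 313 317]
side [[528, 511, 453, 367, 298, 286, 288, 281, 281, 288, 301, 347, 404, 414, 406, 389, 342, 293]]
15.15 q7 0.898 [0.4686 0.0886 0.1956] F [ 0.18 -0.86  0.65] T [ 0.009 -0.004 -0.031] yaw x 153.2 grip 0.261 0.0
```

View pics/l8.png

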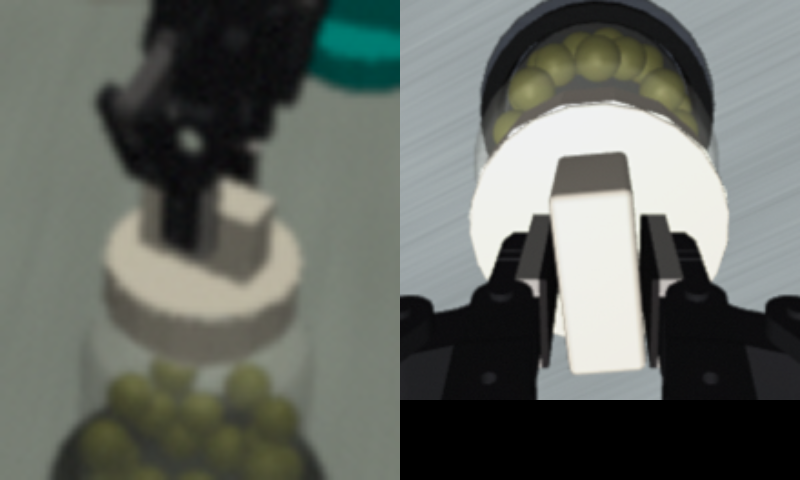

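Lid down over the threads, level, bar trailing the fingers by about 6°. Continue.

>>> {"method": "jog_arm", "body": {"deltas": [[0,0,0,0,0,-0.1,0.26],[0,0,0,0,0,-0.1,0.26],[0,0,-0.001,0,0,-0.1,0.26],[0,0,0,0,0,-0.1,0.26],[0,0,-0.001,0,0,-0.1,0.26],[0,0,0,0,0,-0.1,0.26],[0,0,-0.001,0,0,-0.1,0.26],[0,0,0,0,0,-0.1,0.26],[0,0,0,0,0,0,0.26]]}}

```text
t: 16.05
eef_pos: [0.4691, 0.0887, 0.193]
tool_rot: [0.0, 0.593, 0.805, 0.0]
contact_force: [1.1, -0.0, 0.2]
gripper_width: 0.261
grasp_force: 0.3
```

```bash
python3 look.py l9; python3 st.py
```

```text
wrist rows [213 214 234 235 334 335 359] cols [251 252 255 256 259 261 264 265 266 308 309 313 317]
side [[535, 525, 491, 399, 340, 299, 286, 288, 287, 290, 291, 303, 315, 313, 314, 328, 319, 284]]
16.15 q7 0.153 [0.4688 0.0886 0.1928] F [ 1.4  -0.35  1.78] T [-0.022 -0.196 -0.035] yaw x 107.45 grip 0.259 0.3
```

>>> {"method": "jog_arm", "body": {"deltas": [[0,0,-0.001,0,0,-0.05,0.26],[0,0,0,0,0,-0.05,0.26],[0,0,0,0,0,-0.05,0.26],[0,0,0,0,0,-0.05,0.26],[0,0,0,0,0,0,0.26]]}}

```text
t: 16.65
eef_pos: [0.4685, 0.0884, 0.1916]
tool_rot: [-0.0, 0.67, 0.743, -0.0]
contact_force: [0.1, 0.0, 1.0]
gripper_width: 0.258
grasp_force: 0.6
```

```bash
python3 look.py l10; python3 st.py
```

```text
wrist rows [214 236 335 336 359] cols [251 252 255 256 259 261 264 265 266 308 309 313 317]
side [[535, 529, 495, 403, 313, 290, 293, 295, 291, 293, 293, 304, 316, 315, 315, 330, 319, 284]]
16.75 q7 -0.031 [0.4685 0.0884 0.1917] F [-0.42  0.54  0.79] T [-0.03  -0.005 -0.009] yaw x 95.94 grip 0.261 0.5
```

>>> {"method": "jog_arm", "body": {"deltas": [[0,0,0,0,0,0.1,0.26],[0,0,0,0,0,0,0.1],[0,0,0,0,0,0,0.1],[0,0,0,0,0,0,0.1],[0,0,0,0,0,0,0.1]], "newtons": 40}}

```text
t: 17.25
eef_pos: [0.4686, 0.0885, 0.1918]
tool_rot: [-0.0, 0.633, 0.774, -0.0]
contact_force: [-0.1, -0.3, 0.6]
gripper_width: 0.224
grasp_force: 41.5
```

```bash
python3 look.py l11; python3 st.py
```

```text
wrist rows [215 236 335 359] cols [255 256 259 262 263 306 309 313]
side [[532, 529, 496, 396, 310, 289, 292, 291, 292, 293, 292, 304, 318, 315, 321, 341, 324, 285]]
17.35 q7 0.058 [0.4687 0.0885 0.1918] F [-0.33 -0.05 -0.19] T [-0.032 -0.03   0.034] yaw x 101.49 grip 0.229 41.5
```

>>> {"method": "jog_arm", "body": {"deltas": [[0,0,0,0,0,-0.03,0.1],[0,0,0,0,0,-0.03,0.1],[0,0,0,0,0,-0.03,0.1],[0,0,0,0,0,0,0.1]]}}

```text
t: 17.75
eef_pos: [0.4686, 0.0885, 0.1917]
tool_rot: [-0.0, 0.667, 0.745, -0.0]
contact_force: [0.3, -0.9, -0.0]
gripper_width: 0.223
grasp_force: 41.4
```

```bash
python3 look.py l12; python3 st.py
```

```text
wrist rows [215 236 335 359] cols [255 256 259 262 263 306 309 313]
side [[532, 530, 501, 411, 320, 292, 290, 289, 292, 292, 292, 299, 317, 315, 321, 341, 326, 284]]
17.85 q7 -0.025 [0.4686 0.0885 0.1917] F [ 0.39 -0.75 -0.29] T [ 0.032 -0.031 -0.019] yaw x 96.37 grip 0.222 41.4
```

>>> {"method": "jog_arm", "body": {"deltas": [[0,0,0,0,0,-0.03,0.1],[0,0,0,0,0,-0.03,0.1],[0,0,0,0,0,0,0.1]]}}

```text
t: 18.15
eef_pos: [0.469, 0.0883, 0.1918]
tool_rot: [0.0, 0.689, 0.724, 0.0]
contact_force: [0.3, -0.6, -0.5]
gripper_width: 0.224
grasp_force: 41.3
```

```bash
cat > tq.py <<'E'
from h import *
T=[];
for _ in range(4):
    bot.read_camera('side');T.append(bot.get_obs()['torque'][2])
print('Tz',np.round(T,3))
E
python3 tq.py; python3 st.py
```

```text
Tz [0.149 0.16  0.124 0.122]
18.35 q7 -0.08 [0.4689 0.0884 0.1919] F [ 0.55  0.02 -0.65] T [-0.315 -0.403  0.122] yaw x 92.93 grip 0.222 41.3
```

>>> {"method": "jog_arm", "body": {"deltas": [[0,0,0,0,0,-0.03,0.1],[0,0,0,0,0,-0.03,0.1],[0,0,0,0,0,0,0.1]]}}

```text
t: 18.65
eef_pos: [0.4689, 0.0886, 0.1919]
tool_rot: [0.0, 0.71, 0.704, -0.0]
contact_force: [1.7, -2.0, -1.2]
gripper_width: 0.224
grasp_force: 47.8
```

```bash
python3 tq.py; python3 st.py
```

```text
Tz [1.322 1.374 1.422 1.388]
18.85 q7 -0.135 [0.4689 0.0885 0.1919] F [ 2.39 -1.6  -1.43] T [-0.412 -0.563  1.388] yaw x 89.55 grip 0.224 47.9
```

Overshot to 1.4 N m; ease off at once.

>>> {"method": "jog_arm", "body": {"deltas": [[0,0,0,0,0,0.03,0.1]]}}

```text
t: 18.95
eef_pos: [0.4688, 0.0885, 0.1918]
tool_rot: [0.0, 0.699, 0.715, 0.0]
contact_force: [2.2, -2.8, -1.2]
gripper_width: 0.225
grasp_force: 41.5
```

```bash
python3 tq.py; python3 st.py;python3 look.py l13
```

```text
Tz [0.617 0.673 0.779 0.705]
19.15 q7 -0.108 [0.4688 0.0885 0.1919] F [ 2.79 -2.07 -1.34] T [-0.315 -0.649  0.705] yaw x 91.15 grip 0.227 42.0
wrist rows [215 237 336 359] cols [255 256 259 260 263 306 309 313]
side [[532, 528, 494, 405, 326, 297, 289, 290, 286, 288, 291, 300, 317, 314, 315, 330, 319, 281]]
```

View pics/l13.png

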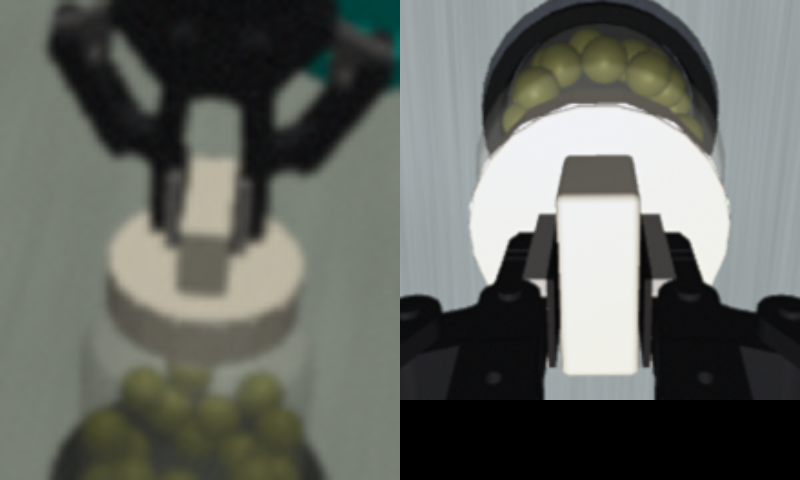

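Lid is fully down and level (height ≈13 mm over the mouth), jar olives have turned slightly. Relax and let go.

>>> {"method": "jog_arm", "body": {"deltas": [[0,0,0,0,0,0.01,0.1],[0,0,0,0,0,0,0.1],[0,0,0,0,0,0,0.5],[0,0,0,0,0,0,0.7],[0,0,0,0,0,0,0.7],[0,0,0.01,0,0,0,0.7],[0,0,0.03,0,0,0,0.7],[0,0,0.03,0,0,0,0.7],[0,0,0.03,0,0,0,0.7],[0,0,0.02,0,0,0,0.7]]}}

```text
t: 20.25
eef_pos: [0.4692, 0.0884, 0.3146]
tool_rot: [0.0, 0.696, 0.718, 0.001]
contact_force: [-1.0, 0.2, -0.3]
gripper_width: 0.699
grasp_force: 0.0
```

```bash
python3 - <<'E'
from h import *
c=cam('wrist');s=cam('side')
v=np.zeros((480,800,3),np.uint8);v[:,:400]=cv2.resize(s['img'][165:255,280:355],(400,480),interpolation=cv2.INTER_CUBIC);v[:300,400:]=cv2.resize(c['img'],(400,300))
cv2.imwrite('pics/fin.png',v[:,:,::-1])
for z in(.1912,.1957):print(z,[proj(s,[.4688,.0885,z]).round(1),proj(c,[.4688,.0885,z]).round(1)])
E
python3 st.py
```

```text
0.1912 [array([318.2, 201.3]), array([284.6, 207. ])]
0.1957 [array([318.3, 199.6]), array([284.7, 208.6])]
20.35 q7 -0.224 [0.4702 0.0887 0.3152] F [0.56 0.64 0.49] T [0.    0.004 0.033] yaw x 91.75 grip 0.7 0.0
```

View pics/fin.png

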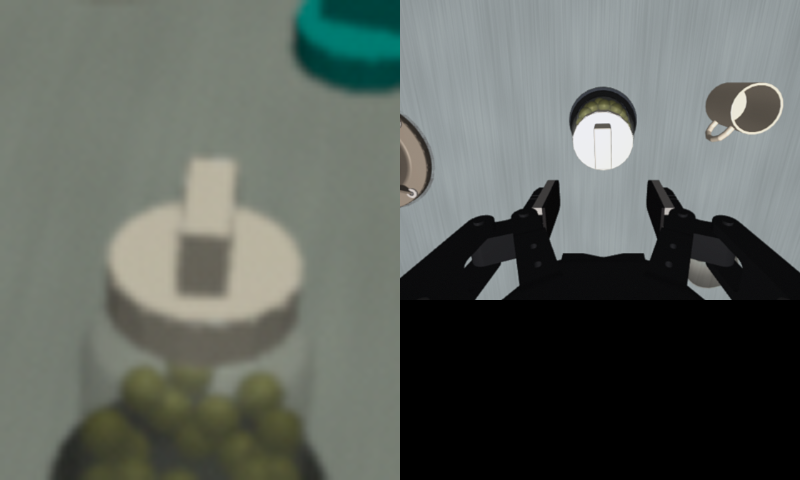

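Bar-top centre at side row ≈201.7, against 201.3 predicted for fully home; the lid is level and the gripper is clear of it.

```bash
python3 -c "
from station import bot
print(bot.hand_in())"
```

```text
the job is handed in; nothing more can be done
None
```

The lid is back on the olive jar, level, fully home and released, and the job is handed in; but while nipping it up I overshot to about 1.4 N m for about 0.3 s (over the 1 N m strain mark) before easing to about 0.7 N m and letting go, so it may be judged as strained.

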